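Draw the long shoehorn out of the half-lidded box

ROBOT

A 6-joint arm with a two-finger parallel gripper is mounted at the origin on the work surface. World frame = base frame: x ahead of the robot, y to its left, z up, the work surface at z = 0. Lengths are in mm, angles in rad, forces in N, time in s.
With the tool pointing down it reaches from about 300 to 775 mm from the base axis. Payload 14.6 kg.
Tool frame: the origin (TCP) lies midway between the tips of the shut fingers; the grasp point (between the pads) lies 19 mm behind it; z points along the fingers, y is the line along which they close (so a half turn about z gives the same grasp; the last joint's range is limited). The gripper opens to 94 mm and grips with 3 to 60 N. Pads are 16 mm wide; open, the fingers measure 119 mm over their backs; the gripper's body (75 mm by 177 mm) begins 78 mm behind the grasp point.
Start: joints at [-1.372, 0.3, 1.521, -0, 1.321, -0.067], TCP at [144.468, -530.677, 205.446] pointing down, gripper open.
Joint ranges: [-3.03, 3.03], [-0.79, 2.21], [0.23, 2.52], [-1.04, 4.18], [0, 3.07], [-2.55, 2.55]. Speed limits (rad/s): [2.22, 2.22, 2.57, 3.14, 3.14, 3.14].

INTERFACE

Orientations are given as [roll, pitch, yaw] about the fixed x, y, z axes, in that order (R = Rz(yaw) Ry(pitch) Rx(roll)).
In Python, from cell import manip, camera gives the robot as it stands.
- The arm moves only by the tool move_arm, never from a script. Its arguments are lists of equal length, an entry for each row: "dp": the shift along the world's x, y, z in mm, a list of three; "rotation": the turn, a rotation vector about the world's x, y, z in rad, a list of three; "hand": the opening, from 0 (shut) to 1 (fully open). A call has 1 to 10 rows; each row shifts and turns the commanded pose from where the row before left it; what a row does not reach is not made up. A row lasts 1/8 s, in which the tool goes at most 62.5 mm and 10.7 degrees, less where a joint would pass 70% of its speed; a pose out of reach is approached as far as the arm can. A call with a gripper value outside its range is refused whole. The fingers move at their own pace and stop on an object; "newtons" is the grip in N (left out, the last holds). Time passes only in rows, so rows that do not move let the fingers close. It gives the time, the measured TCP pose, the force, the opening and the grip force at its end, in the units of the state.
- manip.read_state(): the state, without advancing time (a new reading comes with each control period).
- camera(name): name is "scene" or "top" or "wrist"; returns a dict with "image" (400x640x3 uint8, red, green, blue), "fx", "fy", "cx", "cy" (pixels), "R" (3x3) and "t" (3): a world point X has camera coordinates R X + t; the wrist camera has in their place "mount" (4x4, takes a point from camera to tool coordinates, whose origin is the TCP and whose axes are the flange's). Camera axes: x right, y down, z forward; pixel columns grow to the right and rows downward; lengths in mm; the calibration is good to about 2 mm. A picture is of the moment at which its call begins: read the wrist's pose just before it. There is no depth.
- manip.sign_off(): hands the job in; it is judged then, once.
The state is a dict: "clock": time; "joints": joint angles; "qd": joint speeds; "effort": joint torques, N m; "eef_pos": TCP position; "eef_rot": TCP orientation; "wrist_force": force on the tool from outside, world axes, zero at the start; "moment": the same for the moment, N m; "finger_gap": finger opening in mm; "finger_force": force on a finger pad.
Only numpy, scipy, OpenCV 4.12 (cv2) and the standard library are available. Lean on these libraries where they do the work, as an engineer would, in place of code of your own. Each camera call takes 0.05 s, during which the arm holds its last target. There are 200 camera calls.

TASK

The long shoehorn lies in the wooden box on the hall table. Slide the loose half of the box's lid along its grooves until it sits flush against the fixed half, then tilt the shoehorn handle-end up, draw it out through the mouth that this leaves, and finish while still gripping it, held still in the air with all of it well above the top of the box. Leave the lid closed up flush and do not disturb the other things on the table.

Things in the scene. Friction and masses are not known exactly. Their poses are not given: they have to be found in the camera images.
- box: Fixed wooden box (all in mm) 316 long (x) x 172 wide (y) x 76 high; origin: centre of underside, z up. Inside: floor top z=6, x -150..150, y -70..70. Lid halves lie at z 60..68 in grooves in the long walls, under lips (z 71..76, inner edges y=+-71): they cannot lift out. Fixed half covers x -150..-50. End wall at -x 76 high; at +x, 8 thick, only 50 high
- mouth (a point): Point on the box: middle of the open mouth left when the lid halves are flush (mouth is box x 50..150, 140 wide), at the height of the lid's underside (box x=100, y=0, z=60)
- panel: Loose lid half, wood, 100 (x) x 152 (y) x 8; origin: centre of underside, at box z=60, its x along the box's. Slides with light friction. Flush against the fixed half its origin is at box x=0; it starts 45 to 68 mm off towards box +x. Batten on top to push or pinch: 10 thick (x), 70 long (y), 14 high (panel z 8..22), at panel x=-20, y=0
- shoehorn: White plastic shoehorn 240 long, about 90 g, flat on the box floor, roughly along the box's x, handle to box +x. Origin: middle of its length, on its underside; x to the handle end, z up. Handle x -10..120: bar 24 wide (y), 16 thick (z), rising at its end (x 80..120) to a grip block 24 wide, 34 high (z 0..34). Blade x -120..-10: 38 wide, at most 9 thick
- handle_end (a point): Middle of the shoehorn's handle end, on the underside (shoehorn x=120)
- blade_end (a point): Middle of the shoehorn's blade end, on the underside (shoehorn x=-120)
- bowl: Bystander: white plastic key bowl, 120 across, 45 high; origin at the centre of its underside
- wedge: Bystander: steel door wedge 110 x 38 x 26 high; origin at the centre of its underside
- umbrella_hook: Bystander: hard plastic umbrella hook lying on its 30 x 90 back plate, 61 high; origin at the centre of its underside
- coat_peg: Bystander: clamp-on plastic coat peg, about 100 x 30, 62 high; origin under its clamp
Things that resemble listed ones, but are neither listed nor needed, are in the scene too. There is more than one size of the shoehorn; the one meant has the size given above.

How it is judged (in metres and radians):
On the way, in this order (a step that is already met when the one before it is completed fails the run):
1. the loose lid half is flush against the fixed half (gap under 3 mm) (x of panel in the frame of box below 0.003 m), for 0.2 s.
2. the handle end is up out of the box while the blade end is still under the lid (z of handle_end in the frame of box above 0.06 m and z of blade_end in the frame of box below 0.058 m and x of blade_end in the frame of box below 0.05 m), for 0.1 s.
At the end, for the whole second after the job is handed in: The fingers hold the shoehorn still (under 50 mm/s), both its ends more than 85 mm above the table (the box is 76 high), touching neither box nor lid; the loose lid half lies in its grooves, square and within 3 mm of flush with the fixed half (height (world z) of each of handle_end, blade_end above 0.085 m and contact force between shoehorn and the fingers above 1 N and contact force between shoehorn and box below 0.1 N and contact force between shoehorn and panel below 0.1 N and linear speed of shoehorn below 0.05 m/s and x of panel in the frame of box between -0.003 and 0.003 m and angle between the x axis of panel and the x axis of box, either way round below 0.04 rad and z of panel in the frame of box below 0.065 m); the arm keeps its last pose, push and grip.
It fails at once if a bystander is moved more than 30 mm (distance of any of bowl, wedge, umbrella_hook, coat_peg from where it was at the start of the episode above 0.03 m).
It also fails if it takes over 53 s, if anything falls off the work surface, if the arm or the gripper's body presses on something with over 40 N, if the wrist force passes 120 N, or if a joint passes its speed limit or range.

## Working session

There is one attempt and no reset: what is moved stays moved. The work goes in short steps, Python scripts to look and compute and a tool call to move; the robot and the scene stay as the last step left them, time stands still between calls to the robot, and variables do not carry over. Pictures are saved under pics/ and viewed, at most 10 in all, crops included, and the job is handed in when it is done.

Besides the shell and the picture viewer there is one more tool, called after "Request:" by a JSON object that holds its "fn" and its "kwargs". move_arm: Moves the arm, as the interface text tells. Its arguments: {"type":"object","properties":{"dp":{"type":"array","items":{"type":"array","items":{"type":"number"}}},"rotation":{"type":"array","items":{"type":"array","items":{"type":"number"}}},"hand":{"type":"array","items":{"type":"number"}},"newtons":{"type":"number"}},"required":["dp","rotation","hand"]}

```bash
mkdir -p pics
cat > h.py <<'E'
import numpy as np, cv2
from cell import manip, camera
def snap(n,f):
    c=camera(n); cv2.imwrite(f,c["image"][:,:,::-1]); return c
def ray(c,u,v,z):
    # world point at height z on pixel ray
    R=np.array(c["R"]);t=np.array(c["t"]); o=-R.T@t
    d=R.T@np.array([(u-c["cx"])/c["fx"],(v-c["cy"])/c["fy"],1]); return o+d*(z-o[2])/d[2]
def proj(c,X):
    p=np.array(c["R"])@np.array(X,float)+np.array(c["t"]); return c["fx"]*p[0]/p[2]+c["cx"],c["fy"]*p[1]/p[2]+c["cy"]
E
python3 - <<'E'
from h import *
import pickle
t=snap("top","pics/top.png");s=snap("scene","pics/scene.png")
pickle.dump((t,s),open("c.pkl","wb"))
print(manip.read_state())
for c in(t,s):print(c["fx"],c["cx"],c["cy"],c["R"],c["t"])
E
```

```text
{'clock': 0.1, 'joints': array([-1.37156892e+00,  3.00386557e-01,  1.52149371e+00, -1.35558279e-06,
        1.32067019e+00, -6.66107213e-02]), 'qd': array([-7.87143214e-04, -1.41943843e-03, -2.04282495e-04, -4.50637674e-05,
        6.89656534e-04, -1.58564473e-03]), 'effort': array([-4.31463950e-04, -5.32641864e+01, -3.53283978e+01,  7.08699413e-02,
        2.34992226e-02, -7.12502151e-05]), 'eef_pos': array([ 144.44301517, -530.46916079,  204.96965768]), 'eef_rot': array([-3.14063689e+00, -6.24422681e-05,  2.65838436e-01]), 'wrist_force': array([ 0.0560283 ,  0.44160883, -0.14039928]), 'moment': array([-0.00876334,  0.01457099, -0.04058108]), 'finger_force': 0.0, 'finger_gap': 93.86524989759462}
488.64134576523435 321.8849047675167 195.07460907040155 [[ 0.00348036 -0.99998697 -0.00373398]
 [-0.99884088 -0.00329706 -0.04802103]
 [ 0.04800809  0.00389678 -0.99883935]] [ -19.23990787  519.6611352  1524.42045521]
499.93444090255235 318.67420127764973 193.0794339836937 [[ 0.66847007  0.74373728 -0.00161949]
 [ 0.53158813 -0.47931133 -0.6983371 ]
 [-0.52015557  0.46595655 -0.71576719]] [-330.92380603 -233.81896134 1916.972586  ]
```

View pics/top.png

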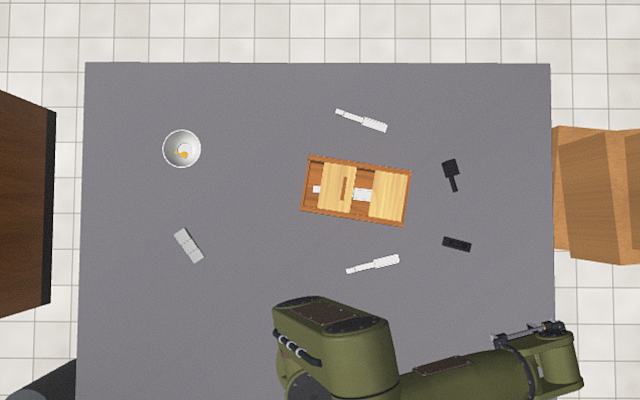

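View pics/scene.png

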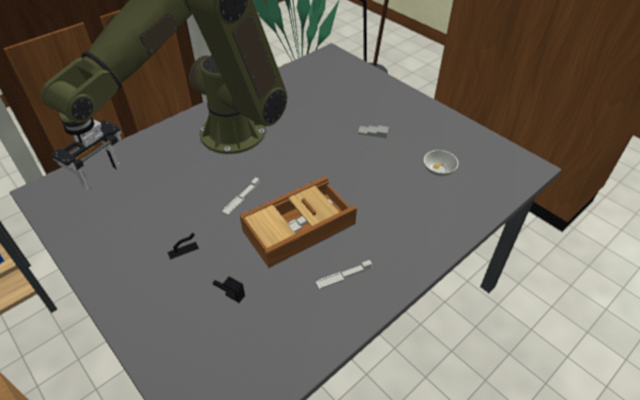

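The box lies at about (356,190) in the top view with its open low end to the left (+y). There are three white shoehorns: (361,120) and (373,264) on the table, and one in the box, with its handle at (316,189) and blade at (362,194). The task names the one in the box, so I'll confirm that in an enlarged crop.

Run:
```python
from h import *
im=cv2.imread("pics/top.png")
cv2.imwrite("pics/crop1.png",cv2.resize(im[100:280,290:450][:, :],None,fx=5,fy=5,interpolation=cv2.INTER_CUBIC)[240:660])
```

```text
(no output)
```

View pics/crop1.png

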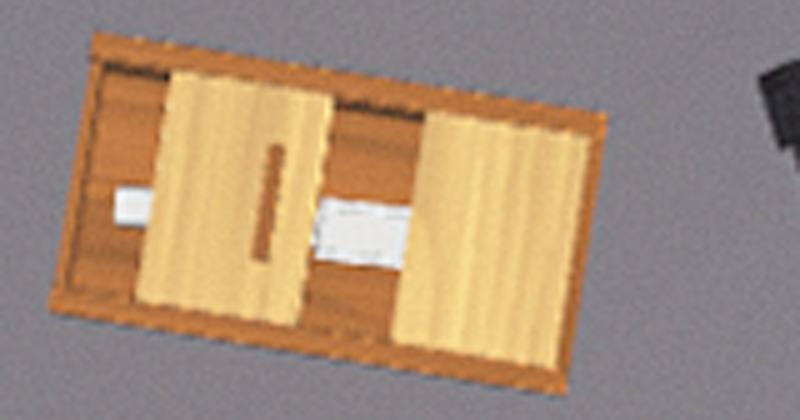

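The crop shows the box shoehorn with its blade at crop (360,235), about 38 mm wide, and its handle block end at (115,206), partly under the loose lid. It's the one in the box, so it's the one meant. The batten runs from (277,145) to (260,262). Next I'll compute the poses.

Run:
```python
from h import *
import pickle
t,s=pickle.load(open("c.pkl","rb"))
P=lambda x,y,z:ray(t,290+(x+.5)/5-.5,148+(y+.5)/5-.5,z)
a,b,c,d=[P(*q,76) for q in((95,33),(50,310),(606,115),(566,392))]
print(a,b,c,d)
print("len",np.linalg.norm(a-c),np.linalg.norm(b-d),"wid",np.linalg.norm(a-b),np.linalg.norm(c-d))
o=(a+b+c+d)/4; x=((a+b)-(c+d)); x/=np.linalg.norm(x); yaw=np.arctan2(x[1],x[0])
y=np.array([-x[1],x[0],0]);print("o",o,"yaw",yaw)
B=lambda p:((p-o)@x,(p-o)@y)
print("batten",B(P(277,145,82)),B(P(260,262,82)))
print("panel +x edge",B(P(153,185,68)), "-x edge",B(P(318,205,68)),"fixed",B(P(410,225,68)))
print("handle top end",B(P(115,188,40)),B(P(115,224,40)))
print("blade",B(P(318,200,12)),B(P(318,258,12)),B(P(410,206,12)),B(P(405,268,12)))
```

```text
[640.4246427   22.92507143  76.        ] [472.65839082  49.22605247  76.        ] [ 591.55838396 -286.00979722   76.        ] [ 424.46519832 -261.11714334   76.        ]
len 312.7757412497916 314.06286471127305 wid 169.81536112611883 168.93719810389814
o [ 532.27665395 -118.74395417   76.        ] yaw 1.415331058365161
batten (np.float64(37.47261272316496), np.float64(-34.57654001715471)) (np.float64(36.55636224257063), np.float64(36.599677235406794))
panel +x edge (np.float64(107.55895271315204), np.float64(0.07333579952605973)) -x edge (np.float64(6.813191883687143), np.float64(-3.737615688117753)) fixed (np.float64(-50.12808354747128), np.float64(-0.5516311574942439))
handle top end (np.float64(130.97567416875955), np.float64(3.730488989524087)) (np.float64(127.42699853930066), np.float64(25.73996706450895))
blade (np.float64(4.503837651944163), np.float64(-10.78093212816059)) (np.float64(-1.1686473100788302), np.float64(25.316539703662325)) (np.float64(-53.24458380116757), np.float64(-16.192331299069938)) (np.float64(-56.133513350813544), np.float64(22.885079831469376))
```

The measurements match the given sizes. Box centre is (532,-119), yaw 1.415, with the panel at about box x 57 and the batten at 37. The handle end is at about (129,15). I'll move over the batten to pinch it.

Request:
{"fn": "move_arm", "kwargs": {"dp": [[39.4,44.9,-7.5],[39.4,44.9,-7.5],[39.4,44.9,-7.5],[39.4,44.9,-7.5],[39.4,44.9,-7.5],[39.4,44.9,-7.5],[39.4,44.9,-7.5],[39.4,44.9,-7.5],[39.4,44.9,-7.5],[39.4,44.9,-7.5]], "rotation": [[0,0,-0.011],[0,0,-0.011],[0,0,-0.011],[0,0,-0.011],[0,0,-0.011],[0,0,-0.011],[0,0,-0.011],[0,0,-0.011],[0,0,-0.011],[0,0,-0.011]], "hand": [0.5,0.5,0.5,0.5,0.5,0.5,0.5,0.5,0.5,0.5], "newtons": 20}}

```text
clock: 1.35
eef_pos: [539.5, -79.9, 130.1]
eef_rot: [-3.142, 0.0, 0.156]
wrist_force: [0.2, -0.3, 0.7]
finger_gap: 47.2
finger_force: 0.0
```

Request:
{"fn": "move_arm", "kwargs": {"dp": [[0,0,0]], "rotation": [[0,0,0]], "hand": [0.5]}}

```text
clock: 1.48
eef_pos: [539.5, -78.8, 129.2]
eef_rot: [-3.141, 0.002, 0.16]
wrist_force: [-0.0, 0.5, 0.6]
finger_gap: 47.2
finger_force: 0.0
```

```bash
cat >> h.py <<'E'
from scipy.spatial.transform import Rotation as Ro
def wsnap(f):
    s=manip.read_state(); c=camera("wrist"); cv2.imwrite(f,c["image"][:,:,::-1])
    M=np.array(c["mount"]); Rt=Ro.from_euler("xyz",s["eef_rot"]).as_matrix()
    Rw=Rt@M[:3,:3]; tw=Rt@M[:3,3]+s["eef_pos"]
    c["R"]=Rw.T; c["t"]=-Rw.T@tw; return s,c
O=np.array([532.3,-118.7,0]); YAW=1.4153
BX=np.array([np.cos(YAW),np.sin(YAW),0]);BY=np.array([-BX[1],BX[0],0])
def box(p): p=np.array(p);return np.round([(p-O)@BX,(p-O)@BY,p[2]],1)
def world(b): return O+b[0]*BX+b[1]*BY+np.array([0,0,b[2]])
E
python3 - <<'E'
from h import *
import pickle
s,c=wsnap("pics/w1.png");pickle.dump((s,c),open("w1.pkl","wb"))
print(s["eef_pos"],s["eef_rot"],s["finger_gap"],box(s["eef_pos"]))
for b in([37,0,82],[32,-35,82],[42,35,82],[-50,0,68]):print(b,proj(c,world(b)))
E
```

```text
[539.48413846 -78.80780744 129.19080021] [-3.14073146e+00  1.51282503e-03  1.59811313e-01] 47.164369138911496 [ 40.5  -0.9 129.2]
[37, 0, 82] (np.float64(317.71477678287175), np.float64(214.67477802030265))
[32, -35, 82] (np.float64(337.73593220574384), np.float64(176.07455607518042))
[42, 35, 82] (np.float64(298.92634045184724), np.float64(250.89835238758593))
[-50, 0, 68] (np.float64(411.2609027021758), np.float64(239.4496138499539))
```

View pics/w1.png

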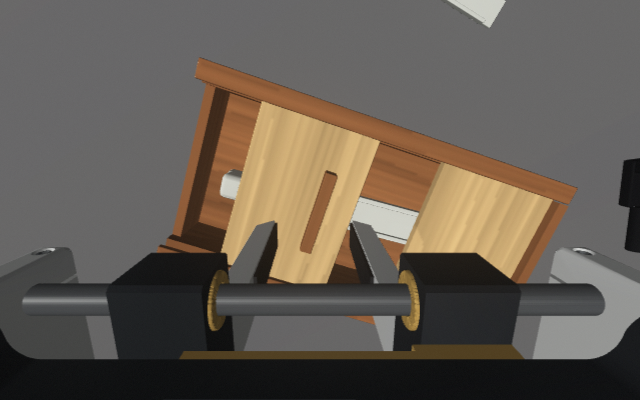

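The batten is at (331,173)–(305,252), near where I predicted it, but the fingers look turned about 18° relative to the box. I'll check the finger axis through the calibration.

Run:
```python
from h import *
import pickle
s,c=pickle.load(open("w1.pkl","rb"))
print(np.round(c["mount"],3))
Rt=Ro.from_euler("xyz",s["eef_rot"]).as_matrix()
for q in([0,0,0],[0,-24,0],[0,24,0],[8,24,0],[-8,24,0],[24,0,0]):print(q,proj(c,s["eef_pos"]+Rt@np.array(q,float)))
for a in (-.4,-.3,.3,.4):
  print(a,[np.round(proj(c,s["eef_pos"]+Rt@np.array([-np.sin(a)*k,np.cos(a)*k,0.]))) for k in (-24,24)])
for n,p,z in(("bat",(331,172),82),("bat2",(307,253),82),("hand",(222,185),40),("panel edge",(380,140),68),("fix",(441,163),68),("corner",(577,188),76),("corner2",(200,58),76),("fixed panel far corner",(553,199),68)):print(n,box(ray(c,*p,z)))
```

```text
[[ 1.00000e-03 -9.72000e-01 -2.35000e-01  6.72510e+01]
 [ 1.00000e+00  1.00000e-03 -0.00000e+00 -5.87000e-01]
 [ 0.00000e+00 -2.35000e-01  9.72000e-01 -1.79637e+02]
 [ 0.00000e+00  0.00000e+00  0.00000e+00  1.00000e+00]]
[0, 0, 0] (np.float64(314.05289131864595), np.float64(232.98488156880558))
[0, -24, 0] (np.float64(277.3301119901065), np.float64(232.95294581661793))
[0, 24, 0] (np.float64(350.7773826654212), np.float64(233.0168188098401))
[8, 24, 0] (np.float64(351.1625076614928), np.float64(221.35315412466957))
[-8, 24, 0] (np.float64(350.3997898840885), np.float64(244.45236735623158))
[24, 0, 0] (np.float64(314.110545692523), np.float64(197.28156321293486))
-0.4 [array([281., 246.]), array([348., 219.])]
-0.3 [array([279., 243.]), array([349., 223.])]
0.3 [array([279., 223.]), array([349., 243.])]
0.4 [array([280., 219.]), array([347., 246.])]
bat [ 38.1 -36.4  82. ]
bat2 [35.  34.7 82. ]
hand [127.   12.4  40. ]
panel edge [  7.3 -71.7  68. ]
fix [-47.3 -70.   68. ]
corner [-157.3  -85.6   76. ]
corner2 [156.6 -85.7  76. ]
fixed panel far corner [-150.3  -71.5   68. ]
```

My yaw had the wrong sign: the tool needs a further -0.316 turn. The TCP also shifts -4 mm along box x, then I descend and pinch.

Request:
{"fn": "move_arm", "kwargs": {"dp": [[-0.6,-3.9,0],[0,0,0],[0,0,-10],[0,0,-25],[0,0,-15],[0,0,-7],[0,0,0],[0,0,0],[0,0,0],[0,0,0]], "rotation": [[0,0,-0.105],[0,0,-0.105],[0,0,-0.106],[0,0,0],[0,0,0],[0,0,0],[0,0,0],[0,0,0],[0,0,0],[0,0,0]], "hand": [0.5,0.5,0.5,0.5,0.5,0.5,0.5,0,0,0], "newtons": 20}}

```text
clock: 2.78
eef_pos: [538.0, -85.6, 73.7]
eef_rot: [3.142, -0.0, -0.16]
wrist_force: [0.7, -0.2, 0.1]
finger_gap: 20.3
finger_force: 0.0
```

Request:
{"fn": "move_arm", "kwargs": {"dp": [[0,0,0],[0,0,0]], "rotation": [[0,0,0],[0,0,0]], "hand": [0,0]}}

```text
clock: 3.02
eef_pos: [538.0, -85.4, 73.6]
eef_rot: [-3.141, -0.0, -0.16]
wrist_force: [-0.2, 2.5, 2.5]
finger_gap: 10.0
finger_force: 20.0
```

Batten gripped (gap 10.0 mm). I'll slide it towards box -x.

Request:
{"fn": "move_arm", "kwargs": {"dp": [[-0.8,-4.9,0],[-1.5,-9.9,0],[-1.5,-9.9,0],[-1.5,-9.9,0],[-1.5,-9.9,0],[-0.6,-4,0],[-0.4,-2,0],[0,0,0]], "rotation": [[0,0,0],[0,0,0],[0,0,0],[0,0,0],[0,0,0],[0,0,0],[0,0,0],[0,0,0]], "hand": [0,0,0,0,0,0,0,0]}}

```text
clock: 4.03
eef_pos: [530.0, -136.9, 73.6]
eef_rot: [3.141, -0.0, -0.161]
wrist_force: [0.4, 1.6, 5.6]
finger_gap: 9.7
finger_force: 20.0
```

Request:
{"fn": "move_arm", "kwargs": {"dp": [[-0.3,-2,0],[-0.3,-2,0],[0,0,0]], "rotation": [[0,0,0],[0,0,0],[0,0,0]], "hand": [0,0,0]}}

```text
clock: 4.4
eef_pos: [529.6, -138.8, 73.6]
eef_rot: [-3.139, 0.0, -0.16]
wrist_force: [2.4, 17.1, 6.8]
finger_gap: 9.8
finger_force: 20.0
```

Flush: the reaction is 17 N at box x -20.3, which is where the batten should end up. I'll release, rise, and go over the handle turned 90°.

Request:
{"fn": "move_arm", "kwargs": {"dp": [[0,0,0],[0,0,0],[0,0,0],[0,0,30],[0,0,40],[0.8,14,10],[1.7,28,0],[1.7,28,0],[1.7,28,0],[1.7,30,0]], "rotation": [[0,0,0],[0,0,0],[0,0,0],[0,0,0],[0,0,0.17],[0,0,0.17],[0,0,0.17],[0,0,0.17],[0,0,0.17],[0,0,0.17]], "hand": [0,0.5,0.5,0.5,0.5,0.5,0.5,0.5,0.5,0.5]}}

```text
clock: 5.65
eef_pos: [536.9, -11.9, 153.2]
eef_rot: [3.142, 0.001, 0.865]
wrist_force: [0.3, -0.7, -0.6]
finger_gap: 46.8
finger_force: 0.0
```

Request:
{"fn": "move_arm", "kwargs": {"dp": [[0,0,0],[0,0,0],[0,0,0],[0,0,0],[0,0,0]], "rotation": [[0,0,0.17],[0,0,0.17],[0,0,0.17],[0,0,0.04],[0,0,0]], "hand": [0.55,0.55,0.55,0.55,0.55]}}

```text
clock: 6.28
eef_pos: [536.9, -12.6, 153.2]
eef_rot: [-3.141, 0.0, 1.409]
wrist_force: [-0.3, -0.9, 0.5]
finger_gap: 51.7
finger_force: 0.0
```

Run:
```python
from h import *
import pickle
s,c=wsnap("pics/w2.png");pickle.dump((s,c),open("w2.pkl","wb"))
print(s["eef_pos"],s["eef_rot"],s["joints"],box(s["eef_pos"]))
```

```text
[536.92947569 -12.61911364 153.20126183] [-3.14112618e+00  4.34044421e-04  1.40893093e+00] [-9.14953393e-02  3.20303188e-01  1.62057735e+00 -4.29149301e-04
  1.20120799e+00  7.05252845e-02] [105.5  11.9 153.2]
```

View pics/w2.png

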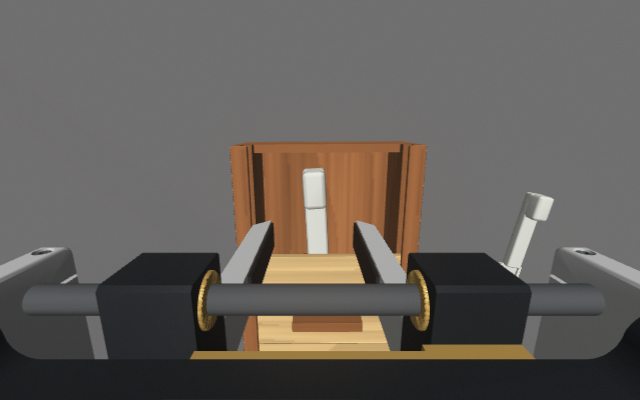

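The picture shows the open mouth and the shoehorn handle: block top end at (314,172), block rear at (316,207), then the bar down to (318,253) at the lid edge.

Run:
```python
from h import *
import pickle
s,c=pickle.load(open("w2.pkl","rb"))
for n,p,z in(("end",(314,172),40),("blkL",(303.5,190),40),("blkR",(325.5,190),40),("rear",(316,207),40),("barL",(307,250),22),("barR",(327.5,250),22),("bar start",(316.5,209),22),("lid edge",(300,254),68),("lipL",(253,170),76),("lipR",(403,170),76)):print(n,box(ray(c,*p,z)))
```

```text
end [129.6  11.6  40. ]
blkL [111.   22.5  40. ]
blkR [ 1.109e+02 -1.000e-01  4.000e+01]
rear [92.8  9.7 40. ]
barL [36.7 20.  22. ]
barR [36.6 -3.5 22. ]
bar start [85.5  9.  22. ]
lid edge [52.8 25.8 68. ]
lipL [137.1  65.8  76. ]
lipR [136.4 -67.2  76. ]
```

Block centre is at box (111, 11.2) with shoehorn yaw about 0.04. I'll descend and grip at 60 N.

Request:
{"fn": "move_arm", "kwargs": {"dp": [[1.4,4.3,-10],[0,0,-35],[0,0,-35],[0,0,-30],[0,0,-20],[0,0,-12],[0,0,0],[0,0,0],[0,0,0],[0,0,0]], "rotation": [[0,0,0.045],[0,0,0],[0,0,0],[0,0,0],[0,0,0],[0,0,0],[0,0,0],[0,0,0],[0,0,0],[0,0,0]], "hand": [0.55,0.55,0.55,0.55,0.55,0.55,0.55,0,0,0], "newtons": 60}}

```text
clock: 7.58
eef_pos: [538.7, -7.8, 11.9]
eef_rot: [3.141, 0.0, 1.455]
wrist_force: [0.1, 0.2, 0.8]
finger_gap: 25.7
finger_force: 0.0
```

Request:
{"fn": "move_arm", "kwargs": {"dp": [[0,0,0],[0,0,0],[0,0,0]], "rotation": [[0,0,0],[0,0,0],[0,0,0]], "hand": [0,0,0]}}

```text
clock: 7.95
eef_pos: [538.7, -7.8, 11.9]
eef_rot: [3.141, -0.0, 1.455]
wrist_force: [-1.7, 0.8, 7.0]
finger_gap: 23.3
finger_force: 60.0
```

Run:
```python
import numpy as np
W=[(0,-110.4,6),(3,-108,8),(6,-103,8),(9,-98,8),(11,-94,8),(12.5,-90,8),(13.5,-82,8),(14,-75,8),(15.5,-67,8),(17,-60,8),(19,-50,8),(21,-40,8),(23,-34,8),(25,-28,8)]
T=lambda a,bx,bz:np.array([bx+221*np.cos(a)-6*np.sin(a),bz+221*np.sin(a)+6*np.cos(a)])
pr=None
for ad,bx,bz in W:
    a=np.radians(ad);t=T(a,bx,bz)
    top=max(bz+s*np.sin(a)+h*np.cos(a) for s in np.linspace(0,240,961) for h in[9 if s<110 else 16 if s<200 else 34] if bx+s*np.cos(a)-h*np.sin(a)<=53)
    hx=bx+240*np.cos(a);hz=bz+240*np.sin(a);wz=[bz+(x-bx)*np.tan(a) for x in(148,160)]
    if pr is not None:
        d=t-pr[0];da=a-pr[1]
        print(ad,"dp",np.round([d[0]*.1155,d[0]*.9933,d[1]],1),"rot",np.round([da*.9933,-da*.1155],4),"top<60:",round(top,1),"h",round(hx),round(hz),"wall",np.round(wz))
    pr=(t,a)
```

```text
3 dp [ 0.2  1.8 13.6] rot [ 0.052 -0.006] top<60: 32.5 h 132 21 wall [21. 22.]
6 dp [ 0.4  3.8 11.5] rot [ 0.052 -0.006] top<60: 40.5 h 136 33 wall [34. 36.]
9 dp [ 0.4  3.2 11.4] rot [ 0.052 -0.006] top<60: 48.1 h 139 46 wall [47. 49.]
11 dp [0.3 2.4 7.6] rot [ 0.0347 -0.004 ] top<60: 52.9 h 142 54 wall [55. 57.]
12.5 dp [0.3 2.7 5.6] rot [ 0.026 -0.003] top<60: 56.1 h 144 60 wall [61. 63.]
13.5 dp [0.8 7.  3.7] rot [ 0.0173 -0.002 ] top<60: 56.8 h 151 64 wall [63. 66.]
14 dp [0.7 6.4 1.9] rot [ 0.0087 -0.001 ] top<60: 56.4 h 158 66 wall [64. 67.]
15.5 dp [0.7 6.3 5.6] rot [ 0.026 -0.003] top<60: 57.8 h 164 72 wall [68. 71.]
17 dp [0.6 5.2 5.5] rot [ 0.026 -0.003] top<60: 59.3 h 170 78 wall [72. 75.]
19 dp [0.9 7.4 7.3] rot [ 0.0347 -0.004 ] top<60: 60.3 h 177 86 wall [76. 80.]
21 dp [0.8 7.1 7.2] rot [ 0.0347 -0.004 ] top<60: 53.3 h 184 94 wall [80. 85.]
23 dp [0.3 2.9 7.1] rot [ 0.0347 -0.004 ] top<60: 54.7 h 187 102 wall [85. 90.]
25 dp [0.3 2.7 7. ] rot [ 0.0347 -0.004 ] top<60: 55.7 h 190 109 wall [90. 96.]
```

Request:
{"fn": "move_arm", "kwargs": {"dp": [[0.2,1.8,13.6],[0.4,3.8,11.5],[0.4,3.2,11.4],[0.3,2.4,7.6],[0.3,2.7,5.6],[0.8,7,3.7],[0.7,6.4,1.9],[0,0,0]], "rotation": [[0.052,-0.006,0],[0.052,-0.006,0],[0.052,-0.006,0],[0.0347,-0.004,0],[0.026,-0.003,0],[0.0173,-0.002,0],[0.0087,-0.001,0],[0,0,0]], "hand": [0,0,0,0,0,0,0,0]}}

```text
clock: 8.95
eef_pos: [541.5, 20.1, 66.6]
eef_rot: [-3.141, -0.244, 1.455]
wrist_force: [0.6, 0.4, -1.6]
finger_gap: 23.6
finger_force: 60.0
```

Run:
```python
from h import *
s=manip.read_state();print(s["eef_pos"],s["wrist_force"],s["moment"],s["finger_gap"],box(s["eef_pos"]))
c=snap("scene","pics/s2.png");t=snap("top","pics/t2.png")
a=cv2.resize(cv2.imread("pics/s2.png")[150:290,210:400],None,fx=4,fy=4,interpolation=cv2.INTER_CUBIC)
cv2.imwrite("pics/s2c.png",a)
```

```text
[541.50186254  20.08297058  66.63042024] [ 0.56664901  0.38203748 -1.60112528] [-0.13142139 -0.01836726 -0.01151059] 23.582147022072515 [138.5  12.4  66.6]
```

View pics/s2c.png

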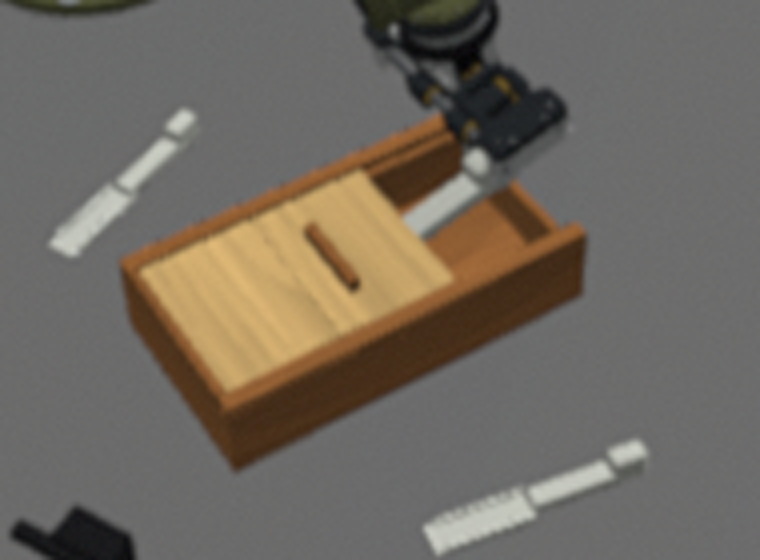

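The lid is flush, the handle is up over the low end wall, and the blade is still under the lid with no contact force (1.6 N). Next I pull out, tilt further, and draw along the shoehorn's own axis.

Request:
{"fn": "move_arm", "kwargs": {"dp": [[1,8.7,0],[1,8.7,0],[1,8.7,0],[1,8.7,0],[-0.1,-0.8,9.9],[-0.1,-0.8,9.9],[-0.1,-0.8,9.9],[-0.1,-0.7,9.8],[0,0,0]], "rotation": [[0,0,0],[0,0,0],[0,0,0],[0,0,0],[0.0477,-0.0055,0],[0.0477,-0.0055,0],[0.0477,-0.0055,0],[0.0477,-0.0055,0],[0,0,0]], "hand": [0,0,0,0,0,0,0,0,0]}}

```text
clock: 10.18
eef_pos: [545.4, 51.0, 106.5]
eef_rot: [3.141, -0.436, 1.454]
wrist_force: [0.8, 0.1, -0.7]
finger_gap: 23.6
finger_force: 60.0
```

Request:
{"fn": "move_arm", "kwargs": {"dp": [[1.3,11,5.2],[1.7,15,7],[1.7,15,7],[1.7,15,7],[1.7,15,7],[1.7,15,7],[1.2,10,6],[0,0,25],[0,0,30],[0,0,0]], "rotation": [[0,0,0],[0,0,0],[0,0,0],[0,0,0],[0,0,0],[0,0,0],[0,0,0],[0,0,0],[0,0,0],[0,0,0]], "hand": [0,0,0,0,0,0,0,0,0,0]}}

```text
clock: 11.42
eef_pos: [557.0, 147.4, 209.5]
eef_rot: [3.138, -0.437, 1.456]
wrist_force: [0.5, -0.9, -1.0]
finger_gap: 23.4
finger_force: 60.0
```

Request:
{"fn": "move_arm", "kwargs": {"dp": [[0,0,30],[0,0,30],[0,0,30],[0,0,10],[0,0,0],[0,0,0],[0,0,0]], "rotation": [[0,0,0],[0,0,0],[0,0,0],[0,0,0],[0,0,0],[0,0,0],[0,0,0]], "hand": [0,0,0,0,0,0,0]}}

```text
clock: 12.3
eef_pos: [556.0, 147.2, 306.4]
eef_rot: [-3.139, -0.436, 1.454]
wrist_force: [0.2, 0.1, -1.3]
finger_gap: 23.5
finger_force: 60.0
```

Run:
```python
from h import *
s=manip.read_state();print(s["eef_pos"],s["wrist_force"],s["moment"],s["finger_gap"],s["finger_force"],box(s["eef_pos"]))
snap("scene","pics/s3.png");snap("top","pics/t3.png")
a=cv2.resize(cv2.imread("pics/s3.png")[110:290,200:400],None,fx=2.8,fy=2.8,interpolation=cv2.INTER_CUBIC)[:504]
b=cv2.resize(cv2.imread("pics/t3.png")[140:240,280:420],None,fx=1.7,fy=1.7)
a=np.pad(a,((0,0),(0,b.shape[1]),(0,0)));a[:b.shape[0],560:]=b
cv2.imwrite("pics/s3c.png",a)
```

```text
[555.98563529 147.2261399  306.36516111] [ 0.17006843  0.08112499 -1.25302714] [-0.27278202 -0.04412654 -0.00195848] 23.536458529896205 59.97885346412659 [266.4  17.8 306.4]
```

View pics/s3c.png

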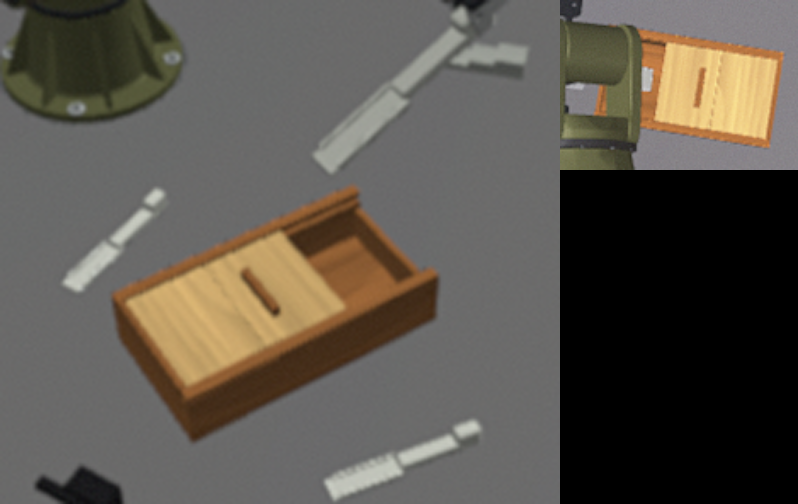

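The shoehorn hangs clear of the box, with its blade end at about 200 mm. The lid halves show no gap and the arm is still, so I'm handing in.

```bash
python3 -c "
from cell import manip
print(manip.sign_off())"
```

```text
the job is handed in; nothing more can be done
None
```

The lid is closed flush and the shoehorn has been drawn out and is held still about 200 mm above the table; I handed the job in at about 12 s, and the hand-in returned no verdict.

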